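Clamp a dental cast in the sawing vise

ROBOT

A 7-joint arm with a two-finger parallel gripper is mounted at the origin on the work surface. World frame = base frame: x ahead of the robot, y to its left, z up, the work surface at z = 0. Lengths are in m, angles in rad, forces in N, time in s.
With the tool pointing down it reaches from about 0.35 to 0.9 m from the base axis. Payload 8.1 kg.
Tool frame: the origin (TCP) lies at the very end of the fingers, on their centre line; the grasp point (between the pads) lies env.grip_point_offset behind it (env.grip_point_offset is the distance from the TCP to the grasp point, in m); z points along the fingers, y is the line along which they close (so a half turn about z gives the same grasp; the last joint's range is limited). The gripper opens to 85 mm and grips with 20 to 120 N. Pads are 22 mm wide; open, the fingers measure 114 mm over their backs; the gripper's body (76 mm by 85 mm) begins 54 mm behind the grasp point. The pads swing forward as they close: fully open they stand 13 mm farther back than shut.
Start: joints at [1.08, 0.434, 0.025, 1.573, -0.012, 1.134, -0.075], TCP at [0.236, -0.579, 0.231] pointing down, gripper open.
Joint ranges: [-2.62, 2.62], [-0.44, 2.09], [-1.27, 1.32], [0.08, 2.57], [-1.32, 4.46], [0.12, 2], [-2.74, 2.74]. Speed limits (rad/s): [2.22, 2.22, 3.01, 3.01, 3.14, 3.14, 3.14].

INTERFACE

Orientations are given as a 3x3 rotation matrix whose columns are the frame's x, y, z axes.
In Python, from cell import env gives the robot as it stands.
- The arm moves only by the tool arm_command, never from a script. Its argument "deltas" is a list that holds one entry, the list of rows, each a list of 6 numbers: the shift along the tool's x, y, z as a fraction of full scale, then the turn, a rotation vector about the tool's x, y, z as a fraction of full scale. A call has 1 to 10 rows; each row shifts and turns the commanded pose from where the row before left it, along the tool's axes as they then stand; what a row does not reach is not made up. Full scale, the value 1, is 25 mm for a shift and 0.12 rad for a turn. A row lasts 1/8 s, in which the tool goes at most 62.5 mm and 10.7 degrees, less where a joint would pass 70% of its speed; a pose out of reach is approached as far as the arm can. A call with a number of a shift or a turn outside -1 to 1 is refused whole. A call with a gripper value outside its range is refused whole. "hand" is the opening, from 0 (shut) to 1 (fully open), set as the call begins (left out, the last holds). The fingers move at their own pace and stop on an object; the grip force is fixed at half the most. Time passes only in rows, so rows that do not move let the fingers close. It gives the time, the measured TCP pose, the force, the opening and the grip force at its end, in the units of the state.
- env.get_obs(): the state, without advancing time (a new reading comes with each control period).
- env.read_camera(name): name is "scene" or "side" or "wrist"; returns the picture (480x640x3 uint8, blue, green, red); there is no depth.
- env.camera_info(name): a dict with "K" (3x3 intrinsics, pixels), "rvec" (rotation vector, rad) and "tvec" (3), from world to camera coordinates, as OpenCV has them; the wrist camera has in their place "tool_from_camera" (4x4, takes a point from camera to tool coordinates, whose origin is the TCP and whose axes are the flange's). Camera axes: x right, y down, z forward; pixel columns grow to the right and rows downward; lengths in m; the calibration is good to about 2 mm. A picture is of the moment at which its call begins: read the wrist's pose just before it. camera_info takes no time and is no camera call.
- env.hand_in(): hands the job in; it is judged then, once.
The state is a dict: "t": time; "joints": joint angles; "qvel": joint speeds; "joint_efforts": joint torques, N m; "tool_pos": TCP position; "orientation": TCP orientation; "ft_force": force on the tool from outside, world axes, zero at the start; "torque": the same for the moment, N m; "gripper_width": opening from 0.0 (shut) to 1.0 (fully open); "finger_force": force on a finger pad.
Only numpy, scipy, OpenCV 4.12 (cv2) and the standard library are available. Lean on these libraries where they do the work, as an engineer would, in place of code of your own. Each camera call takes 0.05 s, during which the arm holds its last target. There are 200 camera calls.

TASK

Get the small plaster cast ready for sawing: lift the vise's cam lever all the way up to free the sliding jaw, slide the jaw gently along until the cast is pushed square and snug against the fixed jaw, with no gap left at either jaw, then swing the lever fully down again to lock it. The cast stays flat on the bed, and the other things on the bench are left where they are.

Things in the scene. Friction and masses are not known exactly. Their poses are not given: they have to be found in the camera images.
- vise: Fixed sawing vise: grey-painted bed 130 (x) x 280 (y) x 20 mm high, bolted to the bench (it cannot move). Origin under the bed's centre at bench level; its y axis is the sliding direction and points from the sliding jaw to the fixed jaw, its z axis up. The steel fixed jaw, 80 mm wide (x) and 40 mm high above the bed, stands at the +y end.
- fixed_face (a point): Centre of the fixed jaw's inner face (the face looks to the vise's -y), 20 mm above the bed, 40 mm above the bench; axes parallel to the vise's.
- jaw_face (a point): Centre of the sliding jaw's inner face (it looks to the vise's +y), 20 mm above the bed; axes parallel to the vise's. The steel sliding jaw is 80 mm wide (x), 40 mm high above the bed and reaches 70 mm back (-y) from this face; its plate at this face is 14 mm thick. When the two faces are 60 mm apart the squared-up cast fills the gap.
- jaw (a joint): Position of the sliding jaw along the vise's +y, in m: 0 fully open (faces 165 mm apart), growing as it closes; 0.105 is where the faces are 60 mm apart; end stop at 0.13. When free it slides with about 2 N of friction and stays where it is left; with the lever down it is locked and will not be shifted by less than about 50 N.
- cam_lever (a joint): Angle of the cam lever in rad: 0 is fully down (locked, the lever slopes up at 25 degrees from its pivot towards the vise's -x side), 1.4 is fully up (free, 15 degrees past upright). It turns about the vise's y axis through cam_pivot. The cam bites below about 0.65 rad and is quite free above 0.8; turning it takes 3 to 6 N at the grip either way. It stays where it is left.
- cam_pivot (a point): The lever's pivot on the sliding jaw: on the jaw's centre line, 38 mm behind (-y of) the jaw face and 43.5 mm above the bench. It travels with the jaw.
- lever_grip (a point): Middle of the light-metal grip on the lever, 95 mm from the pivot; the grip is a bar 54 mm long (along the lever), 18 mm wide (along the vise's y) and 14 mm thick. The lever swings in the vise's x-z plane. With the lever down the grip is about 84 mm above the bench, just outside the edge of the bed, with nothing under or beside it; with the lever up it is about 135 mm above the bench.
- cast: The small plaster dental cast, lying loose on the vise's bed between the jaws, somewhat askew: a flat-sided block 70 (x) x 60 (y) x 30 mm high with a low arch of teeth on top (39 mm in all), 0.16 kg. Origin at the centre of its underside (20 mm above the bench on the bed). Its two flat 70 mm wide sides (+y and -y) go against the jaws.
- big_cast: Bystander, loose: a taller plaster dental cast, 82 x 74 x 50 mm. Origin under its middle.
- bowl: Bystander, loose: a grey mixing bowl, 110 mm across, 65 mm high. Origin under its middle.
- jar: Bystander, loose: a red jar with white lid, 84 mm across, 130 mm high. Origin under its middle.
- spatula: Bystander, loose: a spatula lying down, 190 mm long. Origin under its middle.
- brush: Bystander, loose: a brush lying down, 160 mm long. Origin under its middle.
- mug: Bystander, loose: a white cup, 76 mm across, 90 mm high. Origin under its middle.
- tray: Bystander, loose: an open yellow tray, 170 x 120 x 45 mm. Origin under its middle.

How it is judged:
On the way, in this order (a step that is already met when the one before it is completed fails the run):
1. the cam lever is lifted up to free the jaw (past 1.1 rad) (value of joint cam_lever above 1.1 rad), for 0.2 s.
2. the sliding jaw has closed on the cast, square and snug against the fixed jaw (faces less than 62.2 mm apart) (y of jaw_face in the frame of fixed_face above -0.0622 m and y of cast in the frame of vise between 0.0715 and 0.0785 m and x of cast in the frame of vise between -0.035 and 0.035 m and angle between the y axis of cast and the y axis of vise, either way round below 0.06 rad and angle between cast's own z axis and vertical below 0.06 rad and z of cast in the frame of vise below 0.024 m), for 0.2 s.
At the end, for the whole second after the job is handed in: The lever is down within 0.15 rad of its locked stop, the jaw faces are less than 62.2 mm apart with the 60 mm cast between them, at rest, flat on the bed, square to the jaws within 0.06 rad, within 35 mm of the jaws' centre line and within 3.5 mm of its place against the fixed jaw (all of step 2 and value of joint cam_lever below 0.15 rad and linear speed of cast below 0.02 m/s); the robot touches nothing.
It fails at once if the cast is squeezed hard (over about 45 N from each jaw) (contact force between cast and vise above 90 N).
It fails at once if the cast is tipped by more than about 20 degrees (angle between cast's own z axis and vertical above 0.35 rad).
It fails at once if a bystander is shifted by more than 30 mm (distance of any of big_cast, bowl, jar, spatula, brush, mug, tray from where it was at the start of the episode above 0.03 m).
It also fails if it takes over 43 s, if anything falls off the work surface, if the arm or the gripper's body presses on something with over 40 N, if the wrist force passes 120 N, or if a joint passes its speed limit or range.

## Working session

There is one attempt and no reset: what is moved stays moved. The work goes in short steps, Python scripts to look and compute and a tool call to move; the robot and the scene stay as the last step left them, time stands still between calls to the robot, and variables do not carry over. Pictures are saved under pics/ and viewed, at most 10 in all, crops included, and the job is handed in when it is done.

Besides the shell and the picture viewer there is one more tool, called by a JSON object that holds its "method" and its "body". arm_command: Moves the arm, as the interface text tells. Shift numbers are shares of 25 mm and turn numbers shares of 0.12 rad, none past 1 either way. Its arguments: {"type":"object","properties":{"deltas":{"type":"array","items":{"type":"array","items":{"type":"array","items":{"type":"number","minimum":-1,"maximum":1}}}},"hand":{"type":"number"}},"required":["deltas"]}

```bash
mkdir -p pics; python3 - <<'E'
from cell import env
import cv2,numpy as np
o=env.get_obs()
print(o['t'],o['tool_pos'],np.round(o['orientation'],3),o['gripper_width'],env.grip_point_offset)
for n in('scene','side'):
    cv2.imwrite(f'pics/{n}0.png',env.read_camera(n)); print(n,env.camera_info(n))
print(env.camera_info('wrist'))
E
```

```text
0.0 [ 0.23609497 -0.57813734  0.23054233] [[ 0.926  0.378 -0.001]
 [ 0.378 -0.926  0.001]
 [-0.    -0.002 -1.   ]] 0.9978054264681844 0.0187
scene {'K': array([[505.93262368,   0.        , 324.1611645 ],
       [  0.        , 505.93262368, 238.7340757 ],
       [  0.        ,   0.        ,   1.        ]]), 'rvec': array([ 2.194312  ,  0.84247922, -0.36664976]), 'tvec': array([-0.3991185 , -0.19019596,  1.75355247])}
side {'K': array([[600.38775709,   0.        , 314.15479482],
       [  0.        , 600.38775709, 247.57369748],
       [  0.        ,   0.        ,   1.        ]]), 'rvec': array([ 0.88309089, -2.49195023,  1.09968763]), 'tvec': array([0.40051214, 0.27046528, 1.13767289])}
{'K': array([[344.92984593,   0.        , 324.4462737 ],
       [  0.        , 344.92984593, 239.95677125],
       [  0.        ,   0.        ,   1.        ]]), 'tool_from_camera': array([[ 5.62549202e-04, -9.52295646e-01, -3.05176484e-01,
         7.65831887e-02],
       [ 9.99999671e-01,  7.13880831e-04, -3.84291047e-04,
        -1.22316043e-03],
       [ 5.83818332e-04, -3.05176167e-01,  9.52295735e-01,
        -1.41382691e-01],
       [ 0.00000000e+00,  0.00000000e+00,  0.00000000e+00,
         1.00000000e+00]])}
```

View pics/scene0.png

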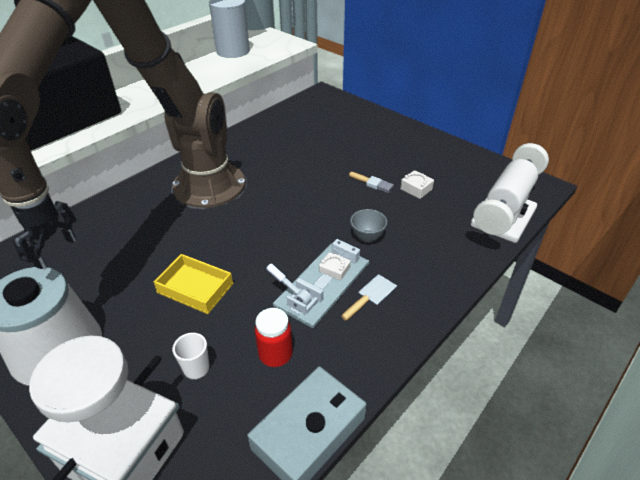

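View pics/side0.png

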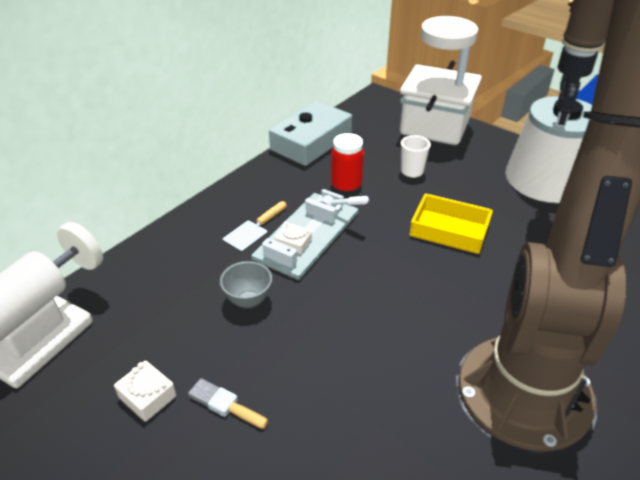

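The scene picture shows the vise around (322,282), with its lever grip at (278,270) and the jar behind it at (274,338). In the side picture the vise is around (305,232), with the grip at (350,201). I'll enlarge both to pick out the corners.

```bash
python3 - <<'E'
import cv2,numpy as np
a=cv2.imread('pics/scene0.png')[230:335,255:385]; b=cv2.imread('pics/side0.png')[180:285,245:375]
im=[cv2.resize(x,None,fx=6,fy=5.7,interpolation=cv2.INTER_CUBIC)[:598] for x in(a,b)]
cv2.imwrite('pics/c0.png',im[0]);cv2.imwrite('pics/c1.png',im[1])
E
```

```text
(no output)
```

View pics/c0.png

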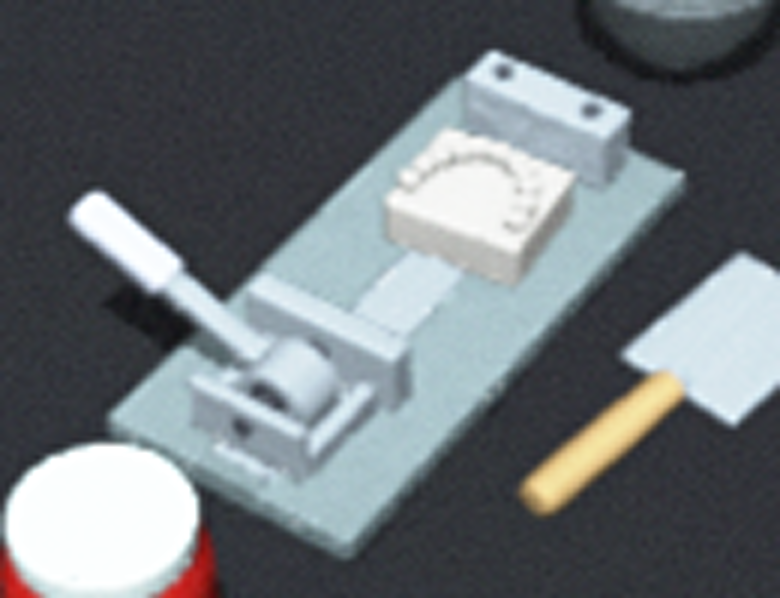

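View pics/c1.png

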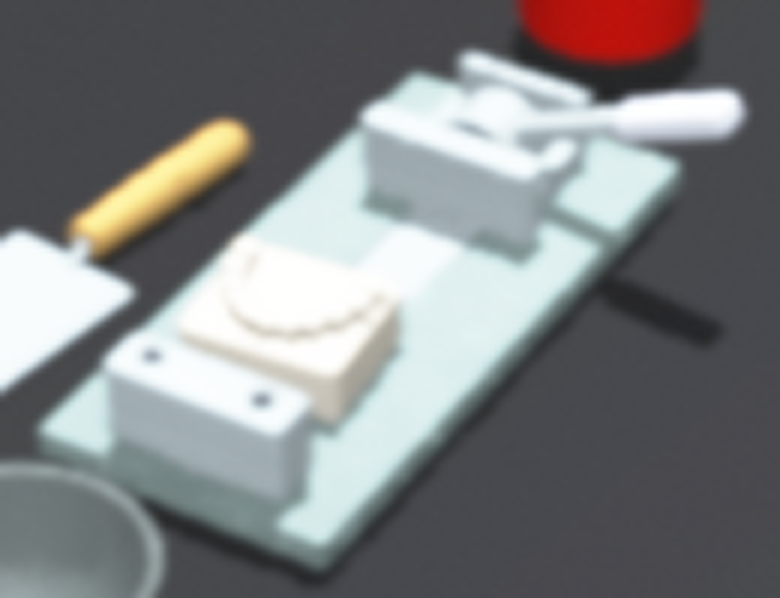

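The crops show the bed, jaw and cast corners. The cast is askew and short of the fixed jaw. I'll fit the vise pose, the jaw position and the cast pose to these corners.

```bash
cat > fit.py <<'E'
import cv2,numpy as np
from cell import env
from scipy.optimize import least_squares
J='J';C='C'
D={'scene':[((-65,-140,20),(108,420)),((65,-140,20),(348,545)),((65,140,20),(685,180)),((-40,105,60),(468,82)),((40,105,60),(612,133)),
 ((-40,J,60),(262,277)),((40,J,60),(410,345)),((C,-35,-30),(387,203)),((C,35,-30),(518,255)),((C,35,30),(573,180)),((C,-35,30),(450,130))],
 'side':[((65,140,20),(40,432)),((-65,140,20),(325,550)),((-65,-140,20),(680,170)),((40,105,60),(137,332)),((-40,105,60),(312,397)),
 ((40,J,60),(365,112)),((-40,J,60),(540,178)),((C,35,30),(178,325)),((C,-35,30),(335,375)),((C,-35,-30),(400,320)),((C,35,-30),(240,238))]}
off={'scene':(255,230),'side':(245,180)}
info={n:env.camera_info(n) for n in D}
def rot(a):return np.array([[np.cos(a),-np.sin(a)],[np.sin(a),np.cos(a)]])
def res(p):
    out=[]
    for n in D:
        P=[]
        for k,_ in D[n]:
            if k[0]==C: v=np.r_[rot(p[6])@(np.array(k[1:])/1e3)+p[4:6],.05]
            else: v=np.array([k[0]/1e3,p[3] if k[1]==J else k[1]/1e3,k[2]/1e3])
            P.append(np.r_[rot(p[2])@v[:2]+p[:2],v[2]])
        i=info[n]; q=cv2.projectPoints(np.array(P),i['rvec'],i['tvec'],i['K'],None)[0][:,0]
        m=np.array([c for _,c in D[n]])/[6,5.7]+off[n]
        out.append((q-m))
    return np.concatenate(out).ravel()
best=min((least_squares(res,[.6,-.1,a,-.05,0,.05,0],loss='soft_l1') for a in(-2.5,-1.2,0,1.2,2.5)),key=lambda s:s.cost)
p=best.x;print(best.cost,np.round(p,4));print(np.round(res(p).reshape(-1,2),1).tolist())
R=rot(p[2]);f=lambda x,y:np.round(R@[x,y]+p[:2],4)
print('axes',np.round(R,3).tolist(),'pivot',f(0,p[3]-.038),'grip',f(-.0861,p[3]-.038))
E
python3 fit.py
```

```text
29.224807192785825 [ 0.6058 -0.0812  0.1383 -0.06    0.0055  0.0525  0.1055]
[[-0.0, -1.9], [0.2, -1.7], [-0.2, -2.5], [-1.0, -2.5], [-1.2, -0.5], [-0.7, -1.6], [-0.7, -0.9], [-0.5, -1.6], [0.2, -2.0], [0.7, -2.7], [-1.0, -2.1], [-0.4, -1.1], [-0.6, -1.5], [-0.5, -1.9], [-0.2, -1.5], [0.1, -0.8], [-0.2, -0.7], [-1.3, -1.9], [-1.1, -1.2], [-0.2, -1.5], [0.2, -7.3], [0.4, -0.9]]
axes [[0.99, -0.138], [0.138, 0.99]] pivot [ 0.6193 -0.1783] grip [ 0.5341 -0.1901]
```

```bash
python3 - <<'E'
import cv2,numpy as np
from cell import env
def ray(n,u,v):
    i=env.camera_info(n);R=cv2.Rodrigues(i['rvec'])[0];d=R.T@np.linalg.inv(i['K'])@[u,v,1];return -R.T@i['tvec'],d
for n,u,v in(('scene',272,321),('side',348,143)):
    c,d=ray(n,u,v);print(n,'jar',c+d*(.13-c[2])/d[2])
E
```

```text
scene jar [ 0.67256175 -0.3284615   0.13      ]
side jar [ 0.65994673 -0.31435274  0.13      ]
```

{"method": "arm_command", "body": {"deltas": [[[0,0,0,0,0,1],[0,0,0,0,0,1],[1,-0.98,0,0,0,0.08],[1,-0.98,0,0,0,0],[1,-0.98,0,0,0,0],[1,-0.98,0,0,0,0],[1,-0.98,0,0,0,0],[1,-0.98,0,0,0,0],[1,-0.98,0,0,0,0],[1,-0.98,0,0,0,0]]], "hand": 0.6}}

```text
t: 1.35
tool_pos: [0.4076, -0.3557, 0.231]
orientation: [[0.99, 0.138, -0.001], [0.138, -0.99, 0.0], [-0.0, -0.0, -1.0]]
ft_force: [0.8, -0.4, -0.2]
gripper_width: 0.598
finger_force: 0.0
```

{"method": "arm_command", "body": {"deltas": [[[1,-0.98,0,0,0,0],[1,-0.98,0,0,0,0],[1,-0.98,0,0,0,0],[1,-0.98,0,0,0,0],[1,-0.98,0,0,0,0],[1,-0.98,0,0,0,0],[0,0,0,0,0,0],[0,0,0,0,0,0]]]}}

```text
t: 2.35
tool_pos: [0.5349, -0.191, 0.2309]
orientation: [[0.991, 0.137, -0.001], [0.137, -0.991, -0.0], [-0.001, 0.0, -1.0]]
ft_force: [-0.3, -0.3, 0.5]
gripper_width: 0.604
finger_force: 0.0
```

```bash
python3 - <<'E'
from cell import env
import cv2,numpy as np
o=env.get_obs();im=env.read_camera('wrist');cv2.imwrite('pics/w1.png',im)
np.savez('w1.npz',p=o['tool_pos'],R=o['orientation']);print(o['t'],o['tool_pos'],np.round(o['orientation'],3).tolist(),o['ft_force'])
E
```

```text
2.35 [ 0.53492371 -0.19100265  0.23092643] [[0.991, 0.137, -0.001], [0.137, -0.991, -0.0], [-0.001, 0.0, -1.0]] [-0.33767917 -0.3117562   0.45235084]
```

View pics/w1.png

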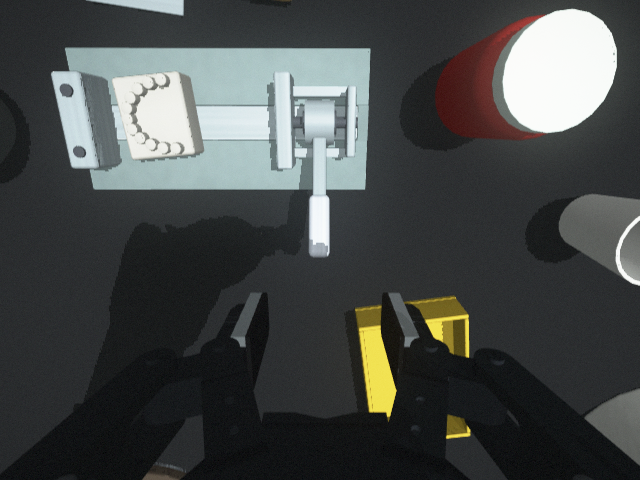

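The wrist picture has the grip centred at (319,225), the bed corners at (370,48), (366,189), (66,48) and (93,189), and the jaw edge at x≈275. I'll turn these into positions.

```bash
python3 - <<'E'
import numpy as np
from cell import env
i=env.camera_info('wrist');w=np.load('w1.npz');T=i['tool_from_camera']
def P(u,v,z):
    d=w['R']@T[:3,:3]@np.linalg.inv(i['K'])@[u,v,1];c=w['p']+w['R']@T[:3,3];return c+d*(z-c[2])/d[2]
for n,L,z in(('bed',[(370,48),(366,189),(66,48),(93,189)],.02),('grip',[(319,225),(319,205)],.084),('jaw',[(274,72),(277,168)],.06),('fix',[(84,71),(103,168)],.06),('cast',[(113,80),(189,72),(203,150),(130,160)],.05),('jar',[(556,71)],.13)):
    q=np.array([P(*a,z)[:2] for a in L]);print(n,np.round(q,4).tolist(),np.round(q.mean(0),4))
    if len(L)==4:print([round(float(np.linalg.norm(q[a]-q[b])),4) for a,b in((0,1),(2,3),(0,2),(1,3))])
E
```

```text
bed [[0.6857, -0.2109], [0.5584, -0.2298], [0.6475, 0.0631], [0.5198, 0.0472]] [ 0.6029 -0.0826]
[0.1286, 0.1287, 0.2766, 0.2796]
grip [[0.5315, -0.1858], [0.549, -0.1835]] [ 0.5402 -0.1846]
jaw [[0.649, -0.1323], [0.5719, -0.1423]] [ 0.6104 -0.1373]
fix [[0.6282, 0.0224], [0.5505, 0.0114]] [0.5893 0.0169]
cast [[0.625, 0.0048], [0.6402, -0.0594], [0.5774, -0.0731], [0.5593, -0.0074]] [ 0.6005 -0.0338]
[0.066, 0.0682, 0.0914, 0.0962]
jar [[0.6657, -0.3208]] [ 0.6657 -0.3208]
```

{"method": "arm_command", "body": {"deltas": [[[-0.08,-0.12,1,0,0,0],[0,0,1,0,0,0],[0,0,1,0,0,0],[0,0,1,0,0,0],[0,0,1,0,0,0],[0,0,1,0,0,0],[0,0,0.64,0,0,0],[0,0,0,0,0,0],[0,0,0,0,0,0]]], "hand": 0.6}}

```text
t: 3.52
tool_pos: [0.5336, -0.1882, 0.0661]
orientation: [[0.991, 0.137, 0.001], [0.137, -0.991, -0.0], [0.001, 0.001, -1.0]]
ft_force: [-0.3, -0.2, 0.9]
gripper_width: 0.602
finger_force: 0.0
```

```bash
python3 - <<'E'
from cell import env
import cv2,numpy as np
o=env.get_obs();im=env.read_camera('wrist');cv2.imwrite('pics/w2.png',im)
print(o['t'],o['tool_pos'],o['ft_force'])
a=np.radians(np.arange(25,106,5));x=-.095*np.cos(a);z=.095*np.sin(a)
print(np.round(np.c_[np.diff(x),-np.diff(z)]/.025,2).tolist())
E
```

```text
3.525 [ 0.53357866 -0.18819608  0.06610663] [-0.27649565 -0.18445254  0.85203413]
[[0.15, -0.29], [0.18, -0.28], [0.2, -0.26], [0.22, -0.24], [0.24, -0.22], [0.26, -0.2], [0.28, -0.18], [0.29, -0.15], [0.31, -0.13], [0.32, -0.1], [0.32, -0.07], [0.33, -0.04], [0.33, -0.01], [0.33, 0.01], [0.33, 0.04], [0.32, 0.07]]
```

View pics/w2.png

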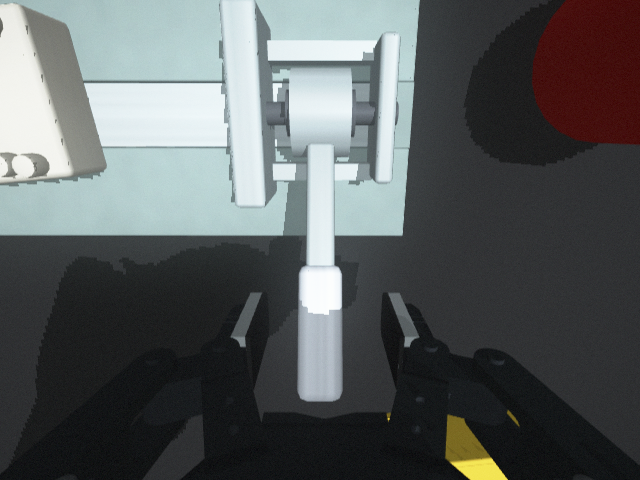

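The grip (x≈320, rows 266–400) sits centred between the pads, so I'm closing.

{"method": "arm_command", "body": {"deltas": [[[0,0,0,0,0,0],[0,0,0,0,0,0],[0,0,0,0,0,0],[0,0,0,0,0,0],[0,0,0,0,0,0],[0,0,0,0,0,0]]], "hand": 0}}

```text
t: 4.32
tool_pos: [0.533, -0.1864, 0.0658]
orientation: [[0.99, 0.139, -0.0], [0.139, -0.99, 0.001], [-0.0, -0.001, -1.0]]
ft_force: [-2.3, 4.6, 5.3]
gripper_width: 0.198
finger_force: 59.1
```

{"method": "arm_command", "body": {"deltas": [[[0.15,0,-0.29,0,0,0],[0.18,0,-0.28,0,0,0],[0.2,0,-0.26,0,0,0]]]}}

```text
t: 4.7
tool_pos: [0.5452, -0.1846, 0.0854]
orientation: [[0.99, 0.139, -0.003], [0.139, -0.99, 0.002], [-0.003, -0.002, -1.0]]
ft_force: [1.1, 5.7, -11.3]
gripper_width: 0.199
finger_force: 58.9
```

Forces are small and the grip holds, so I'll carry on along the arc.

{"method": "arm_command", "body": {"deltas": [[[0.22,0,-0.24,0,0,0],[0.24,0,-0.22,0,0,0],[0.26,0,-0.2,0,0,0],[0.28,0,-0.18,0,0,0],[0.29,0,-0.15,0,0,0]]]}}

```text
t: 5.32
tool_pos: [0.5751, -0.1807, 0.1094]
orientation: [[0.99, 0.138, -0.007], [0.138, -0.99, 0.001], [-0.007, -0.002, -1.0]]
ft_force: [-5.9, 4.3, -10.3]
gripper_width: 0.199
finger_force: 60.0
```

{"method": "arm_command", "body": {"deltas": [[[0.31,0,-0.13,0,0,0],[0.32,0,-0.1,0,0,0],[0.32,0,-0.07,0,0,0],[0.33,0,-0.04,0,0,0]]]}}

```text
t: 5.82
tool_pos: [0.6067, -0.178, 0.1185]
orientation: [[0.991, 0.137, -0.007], [0.137, -0.991, -0.0], [-0.007, -0.001, -1.0]]
ft_force: [-9.3, 1.4, -1.8]
gripper_width: 0.193
finger_force: 58.8
```

{"method": "arm_command", "body": {"deltas": [[[0.33,0,-0.01,0,0,0],[0.33,0,0.01,0,0,0],[0.33,0,0.04,0,0,0],[0.16,0,0.03,0,0,0],[0,0,0,0,0,0],[0,0,0,0,0,0]]]}}

```text
t: 6.58
tool_pos: [0.6365, -0.1743, 0.1173]
orientation: [[0.991, 0.137, -0.004], [0.137, -0.991, -0.001], [-0.004, 0.0, -1.0]]
ft_force: [-5.7, -1.0, -2.6]
gripper_width: 0.198
finger_force: 58.5
```

{"method": "arm_command", "body": {"deltas": [[[0,-0.3,0,0,0,0],[0,-0.5,0,0,0,0],[0,-0.5,0,0,0,0],[0,-0.5,0,0,0,0],[0,-0.5,0,0,0,0],[0,-0.3,0,0,0,0],[0,-0.2,0,0,0,0],[0,0,0,0,0,0],[0,0,0,0,0,0]]]}}

```text
t: 7.7
tool_pos: [0.627, -0.1043, 0.1173]
orientation: [[0.991, 0.137, -0.004], [0.137, -0.991, -0.001], [-0.004, 0.0, -1.0]]
ft_force: [-6.4, 0.7, -2.4]
gripper_width: 0.196
finger_force: 58.9
```

{"method": "arm_command", "body": {"deltas": [[[0,-0.2,0,0,0,0],[0,-0.2,0,0,0,0],[0,-0.2,0,0,0,0],[0,0,0,0,0,0],[0,0,0,0,0,0]]]}}

```text
t: 8.32
tool_pos: [0.625, -0.0899, 0.1173]
orientation: [[0.991, 0.137, -0.003], [0.137, -0.991, -0.001], [-0.004, 0.001, -1.0]]
ft_force: [-4.7, -1.3, -2.4]
gripper_width: 0.199
finger_force: 58.9
```

```bash
python3 - <<'E'
from cell import env
import cv2,numpy as np
a=env.read_camera('scene')[230:335,255:385];b=env.read_camera('side')[180:285,245:375]
cv2.imwrite('pics/m3.png',np.hstack([cv2.resize(x,(400,323),interpolation=cv2.INTER_CUBIC) for x in(a,b)]))
E
```

```text
(no output)
```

View pics/m3.png

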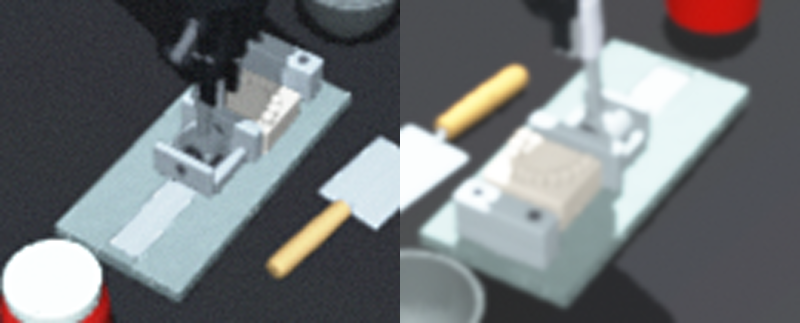

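The jaw is following and has reached the cast, and the gap to the fixed jaw is still open. From here I'll use small steps and watch the force.

{"method": "arm_command", "body": {"deltas": [[[0,-0.12,0,0,0,0],[0,-0.12,0,0,0,0],[0,-0.12,0,0,0,0],[0,0,0,0,0,0]]]}}

```text
t: 8.93
tool_pos: [0.6238, -0.0816, 0.1173]
orientation: [[0.991, 0.137, -0.003], [0.137, -0.991, -0.002], [-0.003, 0.001, -1.0]]
ft_force: [-5.6, -1.6, -2.1]
gripper_width: 0.196
finger_force: 58.9
```

{"method": "arm_command", "body": {"deltas": [[[0,-0.06,0,0,0,0],[0,-0.06,0,0,0,0],[0,0,0,0,0,0]]]}}

```text
t: 9.3
tool_pos: [0.6235, -0.0789, 0.1173]
orientation: [[0.991, 0.136, -0.003], [0.136, -0.991, -0.002], [-0.003, 0.002, -1.0]]
ft_force: [-4.3, -3.4, -3.0]
gripper_width: 0.202
finger_force: 58.9
```

{"method": "arm_command", "body": {"deltas": [[[0,-0.06,0,0,0,0],[0,-0.06,0,0,0,0],[0,0,0,0,0,0]]]}}

```text
t: 9.68
tool_pos: [0.6231, -0.0759, 0.1173]
orientation: [[0.991, 0.137, -0.003], [0.137, -0.991, -0.002], [-0.003, 0.002, -1.0]]
ft_force: [-4.4, -3.2, -2.2]
gripper_width: 0.194
finger_force: 58.8
```

{"method": "arm_command", "body": {"deltas": [[[0,-0.06,0,0,0,0],[0,0,0,0,0,0]]]}}

```text
t: 9.93
tool_pos: [0.6229, -0.0745, 0.1173]
orientation: [[0.991, 0.136, -0.003], [0.136, -0.991, -0.002], [-0.003, 0.002, -1.0]]
ft_force: [-4.4, -3.3, -3.3]
gripper_width: 0.196
finger_force: 58.8
```

{"method": "arm_command", "body": {"deltas": [[[0,-0.06,0,0,0,0],[0,0,0,0,0,0]]]}}

```text
t: 10.18
tool_pos: [0.6227, -0.073, 0.1173]
orientation: [[0.991, 0.136, -0.003], [0.136, -0.991, -0.002], [-0.003, 0.002, -1.0]]
ft_force: [-4.9, -2.9, -2.5]
gripper_width: 0.199
finger_force: 58.8
```

{"method": "arm_command", "body": {"deltas": [[[0,-0.05,0,0,0,0],[0,0,0,0,0,0]]]}}

```text
t: 10.42
tool_pos: [0.6226, -0.0726, 0.1173]
orientation: [[0.991, 0.136, -0.003], [0.136, -0.991, -0.003], [-0.003, 0.003, -1.0]]
ft_force: [-4.1, -4.5, -4.7]
gripper_width: 0.194
finger_force: 58.9
```

{"method": "arm_command", "body": {"deltas": [[[0,-0.05,0,0,0,0],[0,0,0,0,0,0]]]}}

```text
t: 10.68
tool_pos: [0.6226, -0.0726, 0.1174]
orientation: [[0.991, 0.135, -0.002], [0.135, -0.991, -0.004], [-0.003, 0.004, -1.0]]
ft_force: [-2.8, -8.4, -4.9]
gripper_width: 0.198
finger_force: 58.9
```

{"method": "arm_command", "body": {"deltas": [[[0,-0.04,0,0,0,0],[0,0,0,0,0,0]]]}}

```text
t: 10.92
tool_pos: [0.6226, -0.0726, 0.1174]
orientation: [[0.991, 0.134, -0.002], [0.134, -0.991, -0.005], [-0.003, 0.005, -1.0]]
ft_force: [-2.8, -10.5, -3.5]
gripper_width: 0.194
finger_force: 58.9
```

The jaw stopped hard at TCP y = -0.0726 with about 10 N, so the cast is snug. Now I'll swing the lever back down, keeping this light push.

{"method": "arm_command", "body": {"deltas": [[[-0.16,0,-0.03,0,0,0],[-0.33,0,-0.04,0,0,0],[-0.33,0,-0.01,0,0,0],[-0.33,0,0.01,0,0,0],[-0.33,0,0.04,0,0,0],[-0.32,0,0.07,0,0,0]]]}}

```text
t: 11.68
tool_pos: [0.5841, -0.0778, 0.1187]
orientation: [[0.991, 0.135, 0.011], [0.135, -0.991, -0.004], [0.01, 0.006, -1.0]]
ft_force: [10.9, -8.7, -3.7]
gripper_width: 0.193
finger_force: 65.6
```

{"method": "arm_command", "body": {"deltas": [[[-0.32,0,0.1,0,0,0],[-0.31,0,0.13,0,0,0],[-0.29,0,0.15,0,0,0],[-0.28,0,0.18,0,0,0],[-0.26,0,0.2,0,0,0]]]}}

```text
t: 12.3
tool_pos: [0.5477, -0.0828, 0.1015]
orientation: [[0.991, 0.135, 0.011], [0.135, -0.991, -0.004], [0.01, 0.006, -1.0]]
ft_force: [0.9, -9.5, 17.6]
gripper_width: 0.195
finger_force: 69.2
```

{"method": "arm_command", "body": {"deltas": [[[-0.24,0,0.22,0,0,0],[-0.22,0,0.24,0,0,0],[-0.2,0,0.26,0,0,0],[-0.18,0,0.28,0,0,0],[-0.15,0,0.29,0,0,0],[0,0,0,0,0,0],[0,0,0,0,0,0]]]}}

```text
t: 13.18
tool_pos: [0.521, -0.0863, 0.0672]
orientation: [[0.991, 0.134, 0.005], [0.134, -0.991, -0.004], [0.005, 0.005, -1.0]]
ft_force: [-0.5, -10.8, 6.0]
gripper_width: 0.194
finger_force: 65.7
```

{"method": "arm_command", "body": {"deltas": [[[0,0.08,0.12,0,0,0],[0,0,0,0,0,0]]]}}

```text
t: 13.42
tool_pos: [0.5205, -0.0866, 0.0658]
orientation: [[0.991, 0.136, 0.004], [0.136, -0.991, -0.003], [0.004, 0.003, -1.0]]
ft_force: [-12.0, -4.3, 33.9]
gripper_width: 0.196
finger_force: 69.4
```

{"method": "arm_command", "body": {"deltas": [[[0,0,0,0,0,0],[0,0,0,0,0,0],[0,0,0,0,0,0],[0,0,0,0,0,0],[0,0,0,0,0,0]]], "hand": 0.6}}

```text
t: 14.05
tool_pos: [0.5187, -0.0843, 0.0622]
orientation: [[0.99, 0.138, -0.0], [0.138, -0.99, -0.0], [-0.0, 0.0, -1.0]]
ft_force: [-0.8, 0.0, 0.1]
gripper_width: 0.597
finger_force: 0.0
```

{"method": "arm_command", "body": {"deltas": [[[0,0,-0.4,0,0,0],[0,0,-1,0,0,0],[0,0,-1,0,0,0],[0,0,-1,0,0,0],[0,0,-1,0,0,0],[0,0,-1,0,0,0],[0,0,-1,0,0,0],[0,0,0,0,0,0]]]}}

```text
t: 15.05
tool_pos: [0.5199, -0.0843, 0.2247]
orientation: [[0.99, 0.138, 0.004], [0.138, -0.99, -0.0], [0.004, 0.001, -1.0]]
ft_force: [-0.2, 0.0, -1.1]
gripper_width: 0.598
finger_force: 0.0
```

```bash
python3 - <<'E'
from cell import env
import cv2,numpy as np
w=env.read_camera('wrist');b=env.read_camera('side')[180:285,245:375]
cv2.imwrite('pics/m4.png',np.hstack([cv2.resize(x,(400,323),interpolation=cv2.INTER_CUBIC) for x in(w[0:310,0:384],b)]))
E
```

```text
(no output)
```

View pics/m4.png

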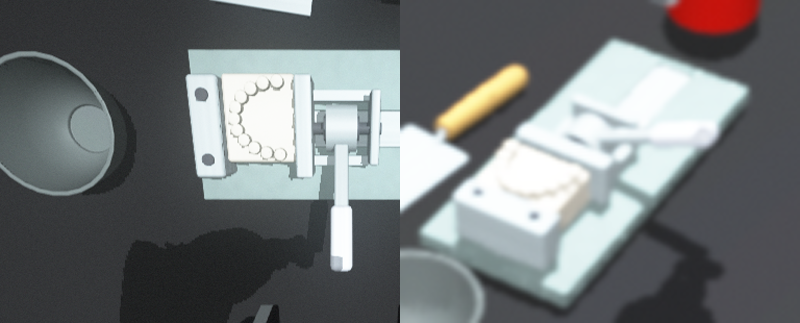

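The cast sits square between both jaws with no gap, the lever is down and the gripper is clear. Handing in.

```bash
python3 -c "
from cell import env
print(env.hand_in())"
```

```text
the job is handed in; nothing more can be done
None
```

The job is handed in at about 15 s of the 43 s limit, with no verdict returned; the last pictures show the cast square and snug between both jaws, the lever fully down and the gripper clear.

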